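# Clip the room key onto the desk's snap hook

### The job

Pick up the room key by its wooden handle and clip its ring onto the snap hook of the green key stand: press the hook's sprung gate inward with the far side of the ring, lower the ring over the nose so that the gate snaps shut behind it, then let go, stand clear and wait until the key hangs quietly. Press gently (the hook must never be jammed hard), keep the fingers off the gate, and do not disturb the other things on the desk.

Things in the scene. Friction and masses are not known exactly. Their poses are not given: they have to be found in the camera images.
- handle_center (a point): Centre of the 60 g room key's wooden handle: 60 mm long, 24 wide, 20 thick, flat on the desk at the start (centre 10 mm up). x runs along the key towards the ring; z is up. Grip across the 24 mm width. A brass blade sticks out 29 mm past the -x end. Let go on the hook, the key drops and swings for a few seconds.
- ring_center (a point): Centre of the steel ring fixed rigidly to the key's end, 50 mm in +x from the handle's centre, in the key's x-y plane at half its thickness; same axes as the handle. Round 4 mm wire, 40 mm outside and 32 mm inside diameter: the far side of the ring (centre of its wire) is 18 mm further in +x.
- hook_mid (a point): Fixed to the green stand, 165 mm above the desk: the bottom of the steel snap hook's bowl (bar centre line) IF the hook is clamped mid-way on the stand's arm. It is really clamped up to 24 mm either way along this x axis, NOT measured here: find it by touching the gate. x points level out of the hook's mouth, z up. Hook lies in the x-z plane. The arm is 78 mm above, the upright tube at x = -88.
- nose_mid (a point): Top of the hook's nose for the mid-way clamping (same unmeasured shift, up to 24 mm along x): x = 13, z = 24 mm from the bowl's bottom. Axes as hook_mid. 6 mm bar with an 8 mm ball end; the spine is at x = -13. The ring, level and pointing in -x, must go in above the nose at about z = 32 (28 to 40) from the bowl, then straight down behind it to about z = 11, where the gate snaps shut over it.
- hinge_mid (a point): Hinge of the gate for the mid-way clamping (same unmeasured shift along x): x = 13, z = 60 mm from the bowl's bottom. Axes as hook_mid. The gate, a 4.4 mm bar, hangs from it to just behind the nose (end at x = 6.5, z = 18). At z = 32 the ring's wire touches it with its centre at x = 13; 6.5 to 9.5 mm further in the wire clears the nose; beyond 10 mm it jams.
- gate (a joint): Angle of the sprung gate, rad: 0 shut against the nose, grows as it is pressed inward, hard stop at 0.36; shuts by itself. Pressed at z = 32 mm above the bowl it gives at about 4 N, takes about 7 N when 0.28 open and 8 N at the stop. 10 N or more between the key and the hook or gate counts as jammed.
- mug: White mug, 76 mm across, 85 mm tall, on the desk; leave alone. Origin at centre of its underside.
- bottle: Clear plastic bottle with cap, 60 mm across, 170 mm tall; leave alone. Origin at centre of its underside.
- book: Closed blue book lying flat, 150 x 210 x 28 mm; leave alone. Origin at centre of its underside.
- tape: Brown tape roll lying flat, 90 mm across, 22 mm high; leave alone. Origin at centre of its underside.

How it is judged:
By the outcome, as a careful person would: the job done as asked, in the order asked, and still so for the second after the job is handed in, with the robot touching nothing.
It also fails if it takes over 58 s, if anything falls off the work surface, if the arm or the gripper's body presses on something with over 40 N, if the wrist force passes 120 N, or if a joint passes its speed limit or range.

### The arm

A 6-joint arm with a two-finger parallel gripper is mounted at the origin on the work surface. World frame = base frame: x ahead of the robot, y to its left, z up, the work surface at z = 0. Lengths are in m, angles in rad, forces in N, time in s.
With the tool pointing down it reaches from about 0.35 to 1 m from the base axis. Payload 7.1 kg.
Tool frame: the origin (TCP) lies between the finger pads; the fingertips stand 22 mm ahead of it and the grasp point (between the pads) lies 3 mm ahead of it; x points along the fingers, y is the direction in which the jaws open and shut, and the axes are right-handed (so a half turn about x gives the same grasp; the last joint's range is limited). The gripper opens to 85 mm and grips with 20 to 120 N. Pads are 22 mm wide; open, the fingers measure 114 mm over their backs; the gripper's body (76 mm by 85 mm) begins 54 mm behind the grasp point. The pads swing forward as they close: fully open they stand 13 mm farther back than shut.
Start: joints at [-1.25, 0.423, 1.63, -0, 1.089, -0.019], TCP at [0.208, -0.589, 0.253] pointing down, gripper open.
Joint ranges: [-3, 3], [-0.9, 2.11], [0.09, 2.58], [-1.31, 4.45], [0.11, 2.69], [-2.54, 2.54]. Speed limits (rad/s): [2.39, 2.39, 3.01, 3.14, 3.14, 3.14].

### API

Orientations are given as a rotation vector (axis times angle).
In Python, from rig import manip gives the robot as it stands. The module is installed in compiled form; this text tells all that it offers. Calls block until the motion is done:
- manip.move_to(position, orientation): joint-space move of the TCP to a pose.
- manip.servo_line(position, orientation=None, rate=0.15): straight line of the TCP; orientation=None keeps the orientation; rate is the mean speed in m/s.
- manip.set_joints(angles): joint-space move.
- manip.command_gripper(opening, f_grip=None): finger opening in m; f_grip is the grip in N (None keeps the last); returns when the fingers have stopped.
- manip.hold(seconds).
- manip.solve_ik(position, orientation): joint angles nearest the present ones, or None.
- manip.camera(name): name is "side" or "top"; returns a dict with "image" (400x640x3 uint8, red, green, blue), "fx", "fy", "cx", "cy" (pixels), "cam_to_world" (4x4, takes a point from camera to world coordinates). Camera axes: x right, y down, z forward; pixel columns grow to the right and rows downward; lengths in m; the calibration is good to about 2 mm. A picture is of the moment at which its call begins. There is no depth.
A pose or a line that the arm cannot do raises manip.IKError and nothing moves.
- manip.sign_off(): hands the job in, once; it reports no verdict.
Readings, each from a call of its own:
- manip.get_time(): time.
- manip.get_joint_positions(): joint angles.
- manip.get_joint_vel(): joint speeds.
- manip.get_tau(): joint torques, N m.
- manip.get_position(): TCP position.
- manip.get_ee_rot(): TCP orientation.
- manip.get_contact_force(): force on the tool from outside, world axes, zero at the start.
- manip.get_torque(): the same for the moment, N m.
- manip.get_width(): finger opening in m.
Only numpy, scipy, OpenCV 4.12 (cv2) and the standard library are available. Lean on these libraries where they do the work, as an engineer would, in place of code of your own. Each camera call takes 0.05 s, during which the arm holds its last target. There are 200 camera calls.

## Working session

There is one attempt and no reset: what is moved stays moved. The work goes in short steps, each a Python script; the robot and the scene stay as the last script left them, time stands still between calls to the robot, and variables do not carry over. Pictures are saved under pics/ and viewed, about 8 in all and at most 12, crops included, and the job is handed in when it is done.

```bash
mkdir -p pics
python3 - <<'E'
from rig import manip
import cv2,numpy as np
for n in("top","side"):
    c=manip.camera(n);cv2.imwrite(f"pics/{n}0.png",c["image"][:,:,::-1])
    print(n,c["fx"],c["fy"],c["cx"],c["cy"]);print(np.round(c["cam_to_world"],4).tolist())
print(manip.get_time(),manip.get_ee_rot(),manip.get_contact_force(),manip.get_width())
E
```

```text
top 485.27972249775365 485.27972249775365 327.94358457254725 198.79416774422847
[[-0.0078, -0.9958, 0.0914, 0.4755], [-0.9999, 0.0088, 0.01, -0.0052], [-0.0107, -0.0913, -0.9958, 1.5601], [0.0, 0.0, 0.0, 1.0]]
side 418.61528546499454 418.61528546499454 317.68521773739764 200.64805894699703
[[0.9998, 0.0076, 0.0172, 0.5854], [-0.0086, -0.6277, 0.7784, -0.8145], [0.0167, -0.7784, -0.6275, 0.8041], [0.0, 0.0, 0.0, 1.0]]
0.1 [ 2.03733576  0.35108273 -2.03784438] [-0.61661708 -0.49768596 -0.01572613] 0.08530976752939685
```

View pics/top0.png

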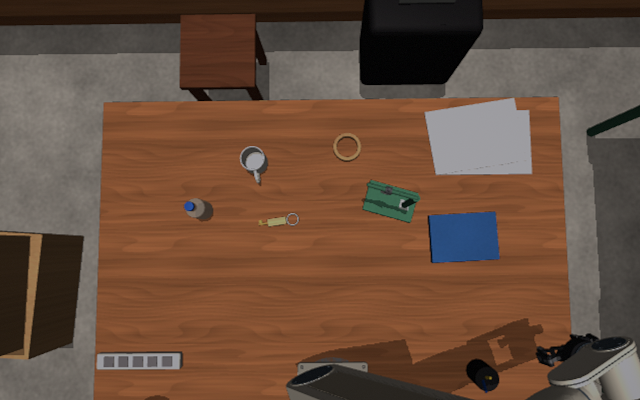

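View pics/side0.png

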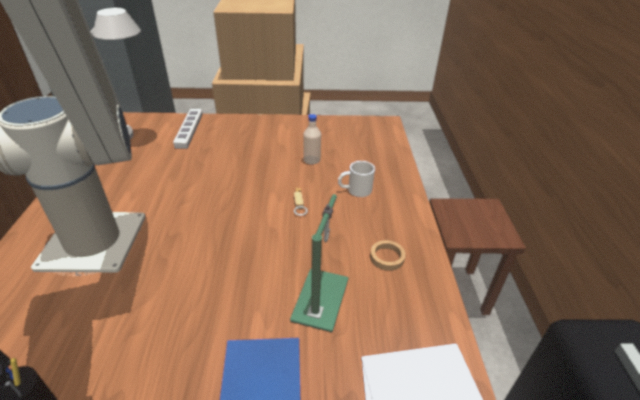

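The key lies at top ≈(278,221), with its ring on the right at (292,219). The stand's base is at ≈(391,201), with the upright near (406,204) and the arm running up-left to (370,188). Next, a magnified view.

Run:
```python
import cv2,numpy as np
t=cv2.imread("pics/top0.png");s=cv2.imread("pics/side0.png")
r=lambda i,x,y,w,h,k:cv2.resize(i[y:y+h,x:x+w],None,fx=k,fy=k,interpolation=cv2.INTER_CUBIC)
out=np.zeros((600,800,3),np.uint8)
a=r(t,250,200,50,37,8);out[:296,:400]=a      # key
b=r(t,355,172,66,50,6);out[:300,400:796]=b # stand
c=r(s,280,180,80,60,5);out[300:600,:400]=c
d=r(s,285,180,66,75,4);d=r(s,285,260,66,75,4);out[300:600,400:664]=d
cv2.imwrite("pics/crop1.png",out)
```

```text
(no output)
```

View pics/crop1.png

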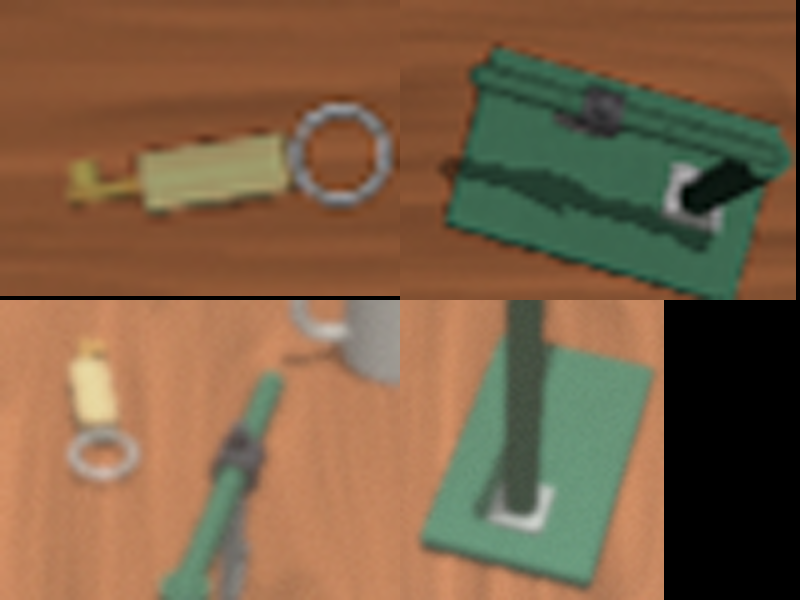

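The crops show the key's handle, ring and blade clearly. The stand's arm runs from (419.7,197.8) to (367.5,184.5) in the top view, with the hook clamp at about (388.8,190.3) top and (328,271−... ≈ (327.5,211)) side. The tube's base plate is at (403.8,205).

```bash
cat > h.py <<'E'
import numpy as np,cv2
from rig import manip
def ray(c,u,v):
    T=c["cam_to_world"];d=T[:3,:3]@np.array([(u-c["cx"])/c["fx"],(v-c["cy"])/c["fy"],1]);return T[:3,3],d
def plane(c,u,v,z):
    o,d=ray(c,u,v);return o+d*(z-o[2])/d[2]
def proj(c,p):
    T=c["cam_to_world"];q=T[:3,:3].T@(np.asarray(p)-T[:3,3]);return c["fx"]*q[0]/q[2]+c["cx"],c["fy"]*q[1]/q[2]+c["cy"]
def tri(c1,p1,c2,p2):
    o1,d1=ray(c1,*p1);o2,d2=ray(c2,*p2)
    t=np.linalg.lstsq(np.c_[d1,-d2],o2-o1,rcond=None)[0];a,b=o1+t[0]*d1,o2+t[1]*d2
    return (a+b)/2,np.linalg.norm(a-b)
E
python3 - <<'E'
from h import *
np.set_printoptions(precision=4,suppress=True)
t=manip.camera("top");s=manip.camera("side")
im=t["image"];hsv=cv2.cvtColor(im,cv2.COLOR_RGB2HSV)
roi=np.zeros(im.shape[:2],np.uint8);roi[205:235,255:302]=1
h,sa,v=[hsv[...,i].astype(int) for i in range(3)]
m=((h>18)&(h<40)&(v>130)&(roi>0)).astype(np.uint8)
r=((sa<90)&(v>80)&(roi>0)).astype(np.uint8)
m2=cv2.morphologyEx(m,cv2.MORPH_OPEN,np.ones((4,4)))
cs=max(cv2.findContours(m2,0,cv2.CHAIN_APPROX_NONE)[0],key=cv2.contourArea);print("handle",cv2.minAreaRect(cs))
M=cv2.moments(m2,True);hc=(M['m10']/M['m00'],M['m01']/M['m00'])
ys,xs=np.nonzero(r);(rc,rr)=cv2.minEnclosingCircle(np.c_[xs,ys].astype(np.float32));print("ring",rc,rr,hc)
H=plane(t,*hc,.02);R=plane(t,*rc,.010);print("H",H,"R",R,"dist",np.linalg.norm((R-H)[:2]))
R2=plane(t,250+340/8-.5,200+155/8-.5,.010);print("R eye",R2, np.degrees(np.arctan2(*(R2-H)[1::-1])))
# stand
A=plane(t,419.7,197.8,.243);B=plane(t,367.5,184.5,.243);C=plane(t,388.8,190.3,.243)
print("arm",A,B,"clamp",C)
T=plane(t,403.8,205,.008);print("tube base",T)
# base corners
g=((h>65)&(h<95)&(sa>70)&(v>40)).astype(np.uint8);g[:170]=0;g[230:]=0
gg=[np.array(p) for p in[(445,226),(735,300),(495,50)]]
P=[plane(t,355+(p[0]-400)/6,172+p[1]/6,.008) for p in gg[:2]];print("base edge",P,np.linalg.norm(P[0]-P[1]))
S=lambda x,y:(280+x/5,180+(y-300)/5)
print("tri clamp",tri(t,(388.8,190.3),s,S(240,455)))
print("tri arm free end",tri(t,(367.7,184.2),s,S(274,378)))
print("tri arm tube end",tri(t,(419.5,197.8),s,S(185,582)))
E
```

```text
handle ((277.2687683105469, 221.99710083007812), (6.614487648010254, 17.562604904174805), 81.25383758544922)
ring (283.0, 219.5) 15.207006454467773 (277.26666666666665, 222.05)
H [0.5441 0.1718 0.02  ] R [0.5525 0.1546 0.01  ] dist 0.019159308792778173
R eye [0.5543 0.1258 0.01  ] -77.49071122690314
arm [ 0.5969 -0.2417  0.243 ] [ 0.6346 -0.1003  0.243 ] clamp [ 0.6182 -0.1581  0.243 ]
tube base [ 0.5959 -0.2325  0.008 ]
base edge [array([ 0.582 , -0.1001,  0.008 ]), array([ 0.5412, -0.2537,  0.008 ])] 0.1589258471514532
tri clamp (array([ 0.6197, -0.1576,  0.2472]), np.float64(0.003835528487603728))
tri arm free end (array([ 0.6367, -0.1009,  0.2431]), np.float64(0.0025986016456126296))
tri arm tube end (array([ 0.5971, -0.2392,  0.2532]), np.float64(0.002265088949481531))
```

```bash
cat >> h.py <<'E'
from scipy.spatial.transform import Rotation as Rot
TH=np.radians(30)
def pose(H,head,flip,back=0.0):
    """TCP pose so that handle centre is H, key x has heading head; tool tilted 30 deg."""
    k=np.array([np.cos(head),np.sin(head),0]);z=np.array([0,0,1.])
    a=np.sin(TH)*k-np.cos(TH)*z
    y=flip*np.cross(z,k);R=np.c_[a,y,np.cross(a,y)]
    return np.asarray(H)-.018*k+.016*z-(.003+back)*a,Rot.from_matrix(R).as_rotvec()
HX=np.array([.257,.9664,0]);HN=np.array([.9664,-.257,0]);HK=np.radians(75.1-180)
def hook(x,z,lat=.6385):  # abs point: along-arm coordinate x, height z
    return HX*x+HN*lat+np.array([0,0,z])
E
python3 - <<'E'
from h import *
np.set_printoptions(precision=4,suppress=True)
t=manip.camera("top")
R=plane(t,292.1,218.9,.010)
Hd=plane(t,276.4,221.1,.020);d=(R-Hd)[:2];print(R,Hd,np.linalg.norm(d),np.degrees(np.arctan2(d[1],d[0])))
bl=plane(t,250+75/8-.4,200+180/8-.4,.010);d=(R-bl)[:2];print("blade tip ang",np.linalg.norm(d),np.degrees(np.arctan2(d[1],d[0])))
print("bottle",plane(t,188,207,.17))
for f in(1,-1):
    for H,hd in((Hd*[1,1,.5],np.radians(-81.5)),(hook(.075,.198),HK)):
        for b in(0,.1):
            p,o=pose(H,hd,f,b);q=manip.solve_ik(p,o);print(f,p,q)
E
```

```text
[0.5542 0.1255 0.01  ] [0.5471 0.1746 0.02  ] 0.049599295427355895 -81.78856100873497
blade tip ang 0.10646554453265097 -84.95931490796735
bottle [0.5829 0.4121 0.17  ]
1 [0.5442 0.1939 0.0286] [ 0.5456  0.789   1.7291 -0.6079  0.9396  0.8408]
1 [0.5369 0.2433 0.1152] [ 0.6176  0.6732  1.6767 -0.5221  1.1067  0.7817]
1 [ 0.6413 -0.0728  0.2166] [ 0.0739  0.5846  1.5477 -0.5225  1.2425  0.5645]
1 [ 0.6542 -0.0245  0.3032] [ 0.1416  0.5201  1.4412 -0.4841  1.4214  0.5341]
-1 [0.5442 0.1939 0.0286] [ 0.5456  0.789   1.7291 -0.6079  0.9396 -2.3008]
-1 [0.5369 0.2433 0.1152] [ 0.6176  0.6732  1.6767 -0.5221  1.1067 -2.3599]
-1 [ 0.6413 -0.0728  0.2166] None
-1 [ 0.6542 -0.0245  0.3032] None
```

Run:
```python
from h import *
np.set_printoptions(precision=4,suppress=True)
H=np.array([.5472,.1748,.010]);hd=np.radians(-82)
p0=manip.get_position();manip.servo_line(p0+[0,0,.2],rate=.3);print(manip.get_time())
p,o=pose(H,hd,1,.3);manip.move_to(p,o);print(manip.get_time(),manip.get_position()-p)
p,o=pose(H,hd,1,.06);manip.move_to(p,o)
t=manip.camera("top");cv2.imwrite("pics/pre.png",cv2.resize(t["image"][150:270,220:380,::-1],None,fx=5,fy=5,interpolation=cv2.INTER_CUBIC))
print(manip.get_time(),manip.get_position()-p,manip.get_contact_force())
```

```text
1.0667
4.5333 [ 0.0005 -0.0007  0.0002]
5.5333 [0.0013 0.0014 0.0015] [-0.3925  1.0796  0.9581]
```

View pics/pre.png

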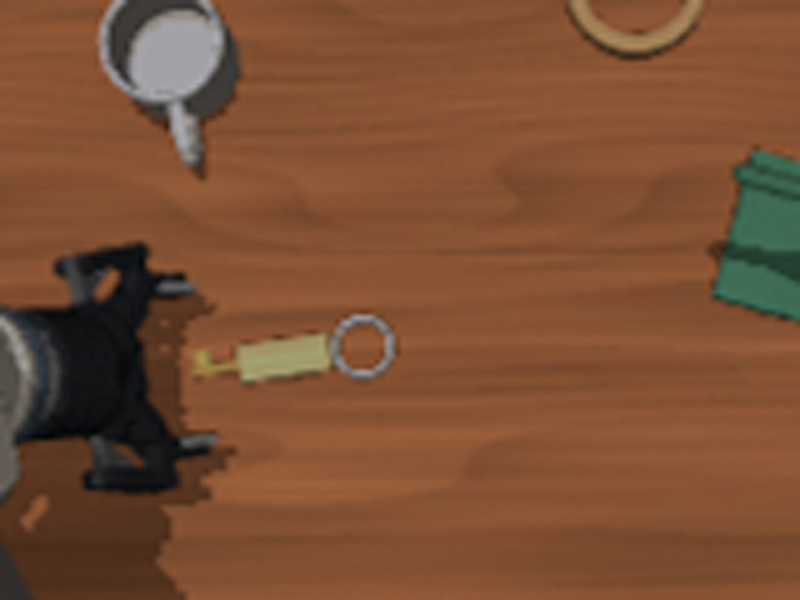

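The open fingers (pads at crop (175,288) and (200,440)) straddle the key axis, and the handle is at (285,358). I'll grasp it and lift.

Run:
```python
from h import *
np.set_printoptions(precision=4,suppress=True)
H=np.array([.5472,.1748,.010]);hd=np.radians(-82)
p,o=pose(H,hd,1);manip.servo_line(p,o,rate=.08);print(manip.get_time(),manip.get_position()-p,manip.get_contact_force())
manip.command_gripper(.0,60);print(manip.get_time(),manip.get_width(),manip.get_position()-p,manip.get_contact_force())
manip.servo_line(p+[0,0,.22],rate=.2)
# to pre-hook: wire far side 60 mm outside expected contact
q,o2=pose(hook(.0195+.060+.068,.198),HK,1)
print(q,manip.solve_ik(q,o2));manip.move_to(q+[0,0,.02],o2)
t=manip.camera("top");s=manip.camera("side")
a=cv2.resize(t["image"][150:250,310:443,::-1],(800,600)[:1]*1+(600,) if 0 else (400,300),interpolation=cv2.INTER_CUBIC)
b=cv2.resize(s["image"][130:280,240:440,::-1],(800,600),interpolation=cv2.INTER_CUBIC)
cv2.imwrite("pics/t2.png",t["image"][:,:,::-1]);cv2.imwrite("pics/s2.png",s["image"][:,:,::-1])
cv2.imwrite("pics/lift.png",np.hstack([a,cv2.resize(b,(400,300))]))
print(manip.get_time(),manip.get_position()-q,manip.get_width(),manip.get_contact_force())
```

```text
6.4333 [0.0003 0.0002 0.0001] [-0.5798 -0.8246 -0.6305]
7.025 0.022725322807034067 [0.0003 0.0004 0.0004] [-0.0828  2.6794  3.5651]
[ 0.66   -0.0027  0.2166] [ 0.1708  0.623   1.4765 -0.4893  1.3114  0.6237]
9.2833 [-0.0006  0.0019  0.0199] 0.022483176792265667 [ 0.8398  0.3935 -0.397 ]
```

View pics/lift.png

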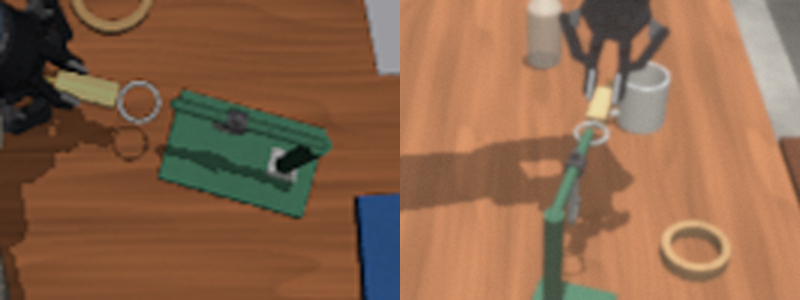

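The key is held level, with its ring at top crop (139,102) and side crop (592,132), in line with the stand's arm. Now the ring's measured position against its commanded one.

Run:
```python
from h import *
np.set_printoptions(precision=4,suppress=True)
t=manip.camera("top");s=manip.camera("side")
pt=(310+139.5/400*133-.5,150+102.5/3-.5);ps=(240+(592.5-400)/2-.5,130+132.5/2-.5)
P,e=tri(t,pt,s,ps);print("ring tri",P,e,"along",P@HX,"lat",P@HN)
E_=hook(.0975,.218);print("exp",E_,manip.get_position(), manip.get_ee_rot(),pose(hook(.1475,.218),HK,1)[1])
print(proj(t,E_),pt,proj(s,E_),ps)
# handle corner direction in top
a=plane(t,310+57/400*133,150+85/3,.22);b=plane(t,*pt,.218);d=a-b;print(np.degrees(np.arctan2(d[1],d[0])))
im=t["image"];print(manip.get_time(),manip.get_contact_force())
```

```text
ring tri [ 0.6414 -0.0698  0.2183] 0.0022556977237477116 along 0.09735322416895666 lat 0.637770616132267
exp [ 0.6421 -0.0699  0.218 ] [ 0.6596 -0.0008  0.2369] [ 0.9461  0.7293 -1.6382] [ 0.9472  0.7281 -1.6406]
(np.float64(355.87986569798943), np.float64(183.01633165081927)) (355.88375, 183.66666666666666) (np.float64(335.5697040329058), np.float64(195.93043476486798)) (335.75, 195.75)
78.37788727780435
9.3833 [ 0.2529  0.0752 -0.9974]
```

```bash
cat >> h.py <<'E'
Z=.198
def go(x,z=Z,rate=.05):  # x = along coordinate of ring's far wire centre
    p,o=pose(hook(x+.068,z),HK,1);manip.servo_line(p,o,rate=rate);return p
def force(n=4,dt=.02):
    f=[]
    for _ in range(n): manip.hold(dt);f.append(manip.get_contact_force())
    return np.mean(f,0),np.std(f,0)
def along():  # measured along coordinate of wire
    o=pose(hook(.068,Z),HK,1)[0];return (manip.get_position()-o)@HX
E
python3 - <<'E'
from h import *
np.set_printoptions(precision=2,suppress=True)
go(.0795);print(force(),along(),manip.get_time())
go(.040,rate=.06);b,s=force(6);print(b,s,b@HX,along(),manip.get_time())
x=.040;n=0
while x>-.012:
    x-=.001;go(x,rate=.03);f,_=force(3);F=(f-b)@HX
    print(f"{x:.3f} {along()*1e3:.1f} F{F:.2f} lat{(f-b)@HN:.2f} z{(f-b)[2]:.2f}")
    if F>3: break
print(manip.get_time())
E
```

```text
(array([-0.02, -0.21, -0.07]), array([0.21, 0.16, 0.26])) 0.07945346218605626 10.0
[ 0.11 -0.07 -0.92] [0.37 0.27 0.51] -0.04093199261532616 0.04032311483419008 10.9083
0.039 39.1 F-0.12 lat-0.00 z0.61
0.038 38.0 F0.19 lat-0.38 z1.03
0.037 36.9 F-0.01 lat-0.25 z0.59
0.036 35.9 F-0.17 lat-0.11 z0.16
0.035 35.0 F0.41 lat-0.68 z0.24
0.034 34.0 F0.53 lat-0.28 z0.00
0.033 33.0 F-0.16 lat-0.41 z0.75
0.032 32.0 F0.74 lat0.35 z-0.19
0.031 31.0 F-0.41 lat-0.17 z0.03
0.030 30.0 F0.29 lat-0.27 z0.36
0.029 29.0 F0.22 lat-0.11 z0.68
0.028 28.0 F-0.42 lat-0.11 z-0.04
0.027 27.0 F-0.14 lat0.40 z0.53
0.026 25.9 F0.10 lat0.25 z-0.24
0.025 25.0 F0.30 lat-0.46 z0.32
0.024 24.0 F0.40 lat-0.70 z0.41
0.023 22.9 F0.05 lat-0.11 z0.04
0.022 22.0 F-0.15 lat0.34 z0.63
0.021 21.3 F2.51 lat0.10 z0.28
0.020 20.4 F4.65 lat-0.55 z0.95
16.9083
```

Run:
```python
from h import *
np.set_printoptions(precision=2,suppress=True)
b=np.array([0,-.1,-.6]);x=.020
while along()>.0138:
    x-=.001;go(x,rate=.03);f,_=force(4);F=(f-b)@HX
    print(f"{x:.3f} {along()*1e3:.1f} F{F:.2f} lat{(f-b)@HN:.2f} z{(f-b)[2]:.2f}")
    if F>8.3: break
t=manip.camera("top");s=manip.camera("side")
cv2.imwrite("pics/press.png",np.hstack([cv2.resize(c["image"][y:y+60,u:u+80,::-1],(400,300),interpolation=cv2.INTER_CUBIC) for c,u,y in((t,340,160),(s,290,185))]))
print(manip.get_time())
```

```text
0.019 19.2 F5.22 lat-0.46 z1.10
0.018 18.2 F5.46 lat-0.62 z0.78
0.017 17.4 F5.18 lat-0.07 z0.41
0.016 16.4 F6.43 lat-0.28 z0.80
0.015 15.5 F6.06 lat-0.09 z0.33
0.014 14.6 F6.65 lat0.06 z0.96
0.013 13.7 F6.85 lat0.02 z0.35
19.225
```

View pics/press.png

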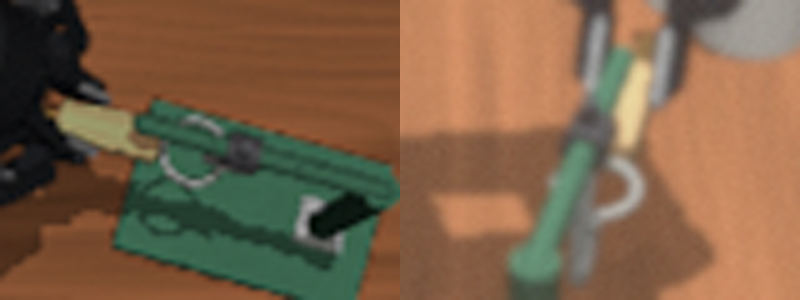

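The ring (side crop ≈(600,190)) encircles the hook below the clamp. A push of 6.9 N at about 7.8 mm past contact fits the gate being about 0.28 open. Now I'll lower it.

Run:
```python
from h import *
b=np.array([0,-.1,-.6]);z=.198
while z>.1755:
    z-=.002;p=go(.013,z,rate=.04);f,_=force(3);F=(f-b)@HX
    print(f"{z:.3f} x{along()*1e3:.1f} dz{(manip.get_position()-p)[2]*1e3:.1f} F{F:.2f} lat{(f-b)@HN:.2f} z{(f-b)[2]:.2f}")
    if abs(F)>8.5 or f[2]>5: print("STOP");break
print(manip.get_time())
```

```text
0.196 x13.6 dz-0.3 F5.76 lat0.72 z-1.57
0.194 x13.4 dz-0.3 F4.92 lat0.57 z-1.91
0.192 x13.1 dz-0.3 F4.97 lat1.19 z-1.50
0.190 x13.0 dz-0.2 F4.63 lat0.65 z-1.93
0.188 x12.9 dz-0.2 F4.13 lat0.34 z-1.47
0.186 x12.9 dz-0.2 F3.72 lat0.13 z-0.97
0.184 x12.9 dz-0.3 F2.94 lat0.47 z-1.98
0.182 x11.9 dz0.0 F-2.05 lat-0.44 z0.39
0.180 x13.0 dz0.0 F-0.01 lat0.16 z0.55
0.178 x13.1 dz-0.1 F0.50 lat-0.07 z0.02
0.176 x13.0 dz-0.1 F0.01 lat0.84 z0.08
0.174 x13.0 dz-0.1 F0.20 lat0.18 z-0.10
22.825
```

The push fell to zero at z ≈ 17 mm above the bowl, where the gate snapped shut over the wire. Now release and retract.

Run:
```python
from h import *
manip.command_gripper(.07);print(manip.get_time(),manip.get_width())
p,o=pose(hook(.013+.068,.174),HK,1,.16);manip.servo_line(p,o,rate=.25);print(manip.get_time())
p=p+[0,.06,.10];manip.servo_line(p,rate=.25)
manip.hold(5)
S=[]
for _ in range(5):
    t=manip.camera("top");s=manip.camera("side");S.append(s["image"].astype(int));manip.hold(.25)
print([int((abs(S[i+1]-S[i])[150:300,270:400].max(2)>40).sum()) for i in range(4)])
cv2.imwrite("pics/rel.png",np.hstack([cv2.resize(c["image"][y:y+90,u:u+80,::-1],(400,450),interpolation=cv2.INTER_CUBIC) for c,u,y in((t,340,150),(s,290,185))]))
print(manip.get_time(),manip.get_contact_force())
```

```text
23.3417 0.07019416717891394
24.1333
[0, 0, 0, 0]
31.5 [ 0.19186224  0.81866338 -0.46923095]
```

View pics/rel.png

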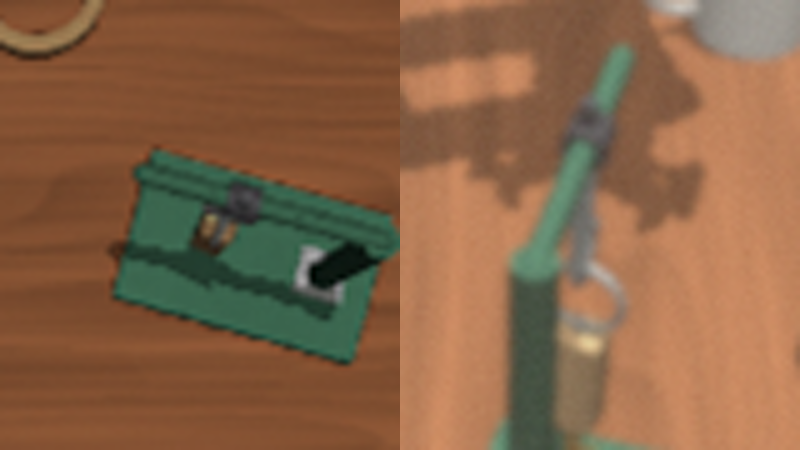

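The key hangs by its ring from the hook, with the ring at side crop (595,295) and the handle below at (583,375). I'll wait a little longer, run a finer stillness check, then hand in.

Run:
```python
from h import *
manip.hold(8);S=[];T0=cv2.imread("pics/side0.png")[:,:,::-1]
for _ in range(5): S.append(cv2.GaussianBlur(manip.camera("side")["image"],(3,3),0).astype(int));manip.hold(.2)
print([round(float(abs(S[i+1]-S[i])[220:280,310:350].max()),1) for i in range(4)])
print([round(float(abs(S[i+1]-S[i])[300:390,100:300].max()),1) for i in range(4)],"noise ref")
print(manip.get_time());manip.sign_off()
```

```text
[3.0, 3.0, 3.0, 3.0]
[3.0, 4.0, 4.0, 3.0] noise ref
40.75
the job is handed in; nothing more can be done
```

The key hangs by its ring on the snap hook, and I handed the job in at 40.8 s of the 58 s allowed.

- **Grasp:** I gripped the handle across its 24 mm width, with the tool tilted 30° so the gripper body stayed clear of the stand's arm.
- **Gate:** The ring touched the gate about 8 mm short of the mid-way clamping position. I pressed it about 7.8 mm further in, and the highest push I read was 6.9 N, well under the 10 N jam limit.
- **Lowering:** I lowered the ring behind the nose. The push dropped to zero at about 17 mm above the bowl, as expected when the gate snaps shut over the wire.
- **Release:** I opened the fingers, backed away and waited about 16 s.

**Last checks:**
- The picture after release shows the key hanging from the hook by its ring.
- Image changes around the key just before hand-in were no larger than camera noise, so it was still.
- The robot stood clear of everything.
- I inferred the gate's closing from the force drop and the hanging key, because the pictures are too coarse to show it.
- I did not compare the mug, bottle, book and tape against the first pictures. The forces I read gave no sign of touching them.

No check failed or disagreed.

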